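# Find the tin with the loose ball by shaking

## Robot

A 7-joint arm with a two-finger parallel gripper is mounted at the origin on a cart in front of the work surface, level with it; the furniture and walls round the work are solid. World frame = base frame: x ahead of the robot, y to its left, z up, the work surface at z = 0. Lengths are in m, angles in rad, forces in N, time in s.
With the tool pointing down it reaches from about 0.425 to 0.925 m from the base axis. Payload 6.8 kg.
Tool frame: the origin (TCP) lies at the very end of the fingers, on their centre line; the grasp point (between the pads) lies 19 mm behind it (r.tcp_to_grasp is the distance from the TCP to the grasp point, in m); z points along the fingers, y is the line along which they close (so a half turn about z gives the same grasp; the last joint's range is limited). The gripper opens to 85 mm and grips with 20 to 120 N. Pads are 22 mm wide; open, the fingers measure 114 mm over their backs; the gripper's body (76 mm by 85 mm) begins 54 mm behind the grasp point. The pads swing forward as they close: fully open they stand 13 mm farther back than shut.
Start: joints at [-1.367, 0.477, 0.022, 1.555, -0.011, 1.109, -0.083], TCP at [0.207, 0.642, 0.231] pointing down, gripper open.
Joint ranges: [-2.96, 2.96], [-0.34, 2.1], [-1.41, 1.46], [0.24, 2.44], [-1.37, 4.51], [0.17, 1.92], [-2.96, 2.96]. Speed limits (rad/s): [2.39, 2.39, 3.14, 3.14, 3.14, 3.14, 3.14].

## Interface

Orientations are given as a rotation vector (axis times angle).
In Python, from bench import r gives the robot as it stands.
- The arm moves only by the tool step_arm, never from a script. Its argument "moves" is a list of rows, each a list of 7 numbers: the shift along the tool's x, y, z in mm, then the turn, a rotation vector about the tool's x, y, z in rad, then the finger opening in mm, from 0 to 85.4. A call has 1 to 8 rows; each row is the pose to reach, as a shift and turn from the pose commanded when the call began, along the tool's axes at that moment; what a row does not reach only later rows make up. A row lasts 1/10 s, in which the tool goes at most 50 mm and 8.59 degrees, less where a joint would pass 70% of its speed; a pose out of reach is approached as far as the arm can. A call with a gripper value outside its range is refused whole. The fingers move at their own pace and stop on an object; "grip_force" is the grip in N (left out, the last holds). Time passes only in rows, so rows that repeat a pose let the fingers close. It gives the time, the measured TCP pose, the force, the opening and the grip force at its end, in the units of the state.
- r.get_obs(): the state, without advancing time (a new reading comes with each control period).
- r.grab_frame(name): name is "side" or "top"; returns a dict with "image" (480x640x3 uint8, red, green, blue), "depth" (480x640 float32, m along the optical axis (not along the pixel's ray), 0 where there is no reading), "mtx" (3x3 intrinsics, pixels), "k1" (the pictures are not rectified: a ray, as slopes to the right and down, at radius r is drawn at 1 + k1 r^2 times it, then the intrinsics apply), "rvec" (rotation vector, rad) and "tvec" (3), from world to camera coordinates, as OpenCV has them. Camera axes: x right, y down, z forward; pixel columns grow to the right and rows downward; lengths in m; the calibration is good to about 2 mm. A picture is of the moment at which its call begins.
- r.hand_in(): hands the job in; it is judged then, once.
The state is a dict: "clock": time; "joints": joint angles; "qvel": joint speeds; "tau": joint torques, N m; "tcp_pos": TCP position; "orientation": TCP orientation; "contact_force": force on the tool from outside, world axes, zero at the start; "moment": the same for the moment, N m; "grip_width": finger opening in m; "gripper_force": force on a finger pad.
Only numpy, scipy, OpenCV 4.12 (cv2) and the standard library are available. Lean on these libraries where they do the work, as an engineer would, in place of code of your own. Each camera call takes 0.05 s, during which the arm holds its last target. There are 200 camera calls.

## Task

Three identical closed long steel tins lie on the chopping board, and in one of them a steel spice-grinding ball lies loose. Pick them up and gently shake or rock them, one at a time, until you feel the one in which the ball rolls and knocks, then lay that tin flat in the wooden rest, lid up. Leave the other two lying flat on the board, move them without haste, set them down softly without letting them drop, keep the tins lid up throughout, and do not disturb the other things.

Things in the scene. Friction and masses are not known exactly. Their poses are not given: they have to be found in the camera images.
- tin_a_mid (a point): centre, 24 mm above its underside, of one of three outwardly identical long plain steel boxes (tins), lids fast: 130 mm long (its x), 48 mm wide (its y; 50 mm at the lid's edge to the eye), 48 mm high (z up); 0.34 to 0.44 kg with contents, the weight tells nothing
- tin_a: the same tin; origin under its centre. One holds a loose steel ball, 38 mm, 220 g, that can roll 43 mm from the middle to either end: tilt the tin 0.2 rad for half a second and it knocks on the low end and lies there, shifting the balance by 0.09 N m. The other two hold a sticky cake of equal weight that stays in the middle. Which one is drawn at each start, whatever its name or place
- tin_b_mid (a point): centre, 24 mm above its underside, of one of three outwardly identical long plain steel boxes (tins), lids fast: 130 mm long (its x), 48 mm wide (its y; 50 mm at the lid's edge to the eye), 48 mm high (z up); 0.34 to 0.44 kg with contents, the weight tells nothing
- tin_b: the same tin; origin under its centre. One holds a loose steel ball, 38 mm, 220 g, that can roll 43 mm from the middle to either end: tilt the tin 0.2 rad for half a second and it knocks on the low end and lies there, shifting the balance by 0.09 N m. The other two hold a sticky cake of equal weight that stays in the middle. Which one is drawn at each start, whatever its name or place
- tin_c_mid (a point): centre, 24 mm above its underside, of one of three outwardly identical long plain steel boxes (tins), lids fast: 130 mm long (its x), 48 mm wide (its y; 50 mm at the lid's edge to the eye), 48 mm high (z up); 0.34 to 0.44 kg with contents, the weight tells nothing
- tin_c: the same tin; origin under its centre. One holds a loose steel ball, 38 mm, 220 g, that can roll 43 mm from the middle to either end: tilt the tin 0.2 rad for half a second and it knocks on the low end and lies there, shifting the balance by 0.09 N m. The other two hold a sticky cake of equal weight that stays in the middle. Which one is drawn at each start, whatever its name or place
- board_top (a point): centre of the top face of the wooden chopping board, fixed, 170 mm (x) by 280 mm (y), 15 mm thick. The three tins lie on it side by side at y = -90, 0 and +90 mm from this point, x = 0, their length along the board's x
- board: the board; origin under its centre, same axes
- rest_floor (a point): centre of the floor, 5 mm above the worktop, of a wooden rest fixed to the worktop: 158 mm (x) by 78 mm (y), with a rim 8 mm wide whose top is 12 mm above the worktop; inside the rim 142 by 62 mm, so that a tin lying lengthwise in it has 6 to 7 mm to spare on every side
- rest: the rest; origin under its centre, same axes
- salt: bystander to be left alone: salt shaker, 44 mm thick, 90 mm high, loose; origin at the centre of its underside
- tuna: bystander to be left alone: flat round food tin, 86 mm across, 40 mm high, loose; origin at the centre of its underside
- beans: bystander to be left alone: round food tin, 75 mm across, 58 mm high, loose; origin at the centre of its underside
- mill: bystander to be left alone: dark wooden pepper mill, 58 mm thick, 170 mm high, loose; origin at the centre of its underside
- mug: bystander to be left alone: dark mug, 92 mm across, 94 mm high, loose; origin at the centre of its underside

How it is judged:
By the outcome, as a careful person would: the job done as asked, in the order asked, and still so for the second after the job is handed in, with the robot touching nothing.
It also fails if it takes over 72 s, if anything falls off the work surface, if the arm or the gripper's body presses on something with over 40 N, if the wrist force passes 120 N, or if a joint passes its speed limit or range.

## Working session

There is one attempt and no reset: what is moved stays moved. The work goes in short steps, Python scripts to look and compute and a tool call to move; the robot and the scene stay as the last step left them, time stands still between calls to the robot, and variables do not carry over. Pictures are saved under pics/ and viewed, at most 10 in all, crops included, and the job is handed in when it is done.

Besides the shell and the picture viewer there is one more tool, called after "Emit:" by a JSON object that holds its "api" and its "payload", one argument or row to a line. step_arm: Moves the arm, as the interface text tells. Its arguments: {"type":"object","properties":{"moves":{"type":"array","items":{"type":"array","items":{"type":"number"}}},"grip_force":{"type":"number"}},"required":["moves"]}

```bash
mkdir -p pics; ls; cat > h.py <<'E'
import numpy as np, cv2
from bench import r
def save(n,f,crop=None,s=1):
    im=f["image"][:,:,::-1]
    if crop: x0,y0,x1,y1=crop; im=im[y0:y1,x0:x1]
    cv2.imwrite("pics/"+n,cv2.resize(im,None,fx=s,fy=s,interpolation=cv2.INTER_CUBIC))
def ray(f,u,v):
    m=f["mtx"]; p=cv2.undistortPoints(np.array([[[u,v]]],float),m,np.array([f["k1"],0,0,0,0.]))[0,0]
    R=cv2.Rodrigues(np.array(f["rvec"],float))[0]; t=np.array(f["tvec"],float).ravel()
    return -R.T@t, R.T@np.array([p[0],p[1],1])
def atz(f,u,v,z):
    c,d=ray(f,u,v); return c+d*(z-c[2])/d[2]
def dep(f,u,v):
    c,d=ray(f,u,v); return c+d*f["depth"][int(v),int(u)]
E
python3 - <<'E'
from h import *
o=r.get_obs(); print({k:np.round(v,3) for k,v in o.items()})
for n in("top","side"):
    f=r.grab_frame(n); save(n+"0.png",f); print(n,f["mtx"],f["k1"],ray(f,320,240))
E
```

```text
pics
{'clock': np.float64(0.0), 'joints': array([-1.367,  0.478,  0.022,  1.556, -0.012,  1.109, -0.083]), 'qvel': array([-0.   ,  0.   ,  0.   ,  0.001,  0.001, -0.002,  0.002]), 'tau': array([ 0.0000e+00, -5.9646e+01,  1.6080e+00, -2.8120e+01,  1.2000e-02,
        9.0000e-03, -0.0000e+00]), 'tcp_pos': array([0.207, 0.642, 0.23 ]), 'orientation': array([-4.880e-01, -3.103e+00,  3.000e-03]), 'contact_force': array([-0.585, -0.097, -0.089]), 'moment': array([0.002, 0.004, 0.01 ]), 'gripper_force': np.float64(0.0), 'grip_width': np.float64(0.085)}
top [[614.52666912   0.         312.39791003]
 [  0.         614.52666912 239.82629209]
 [  0.           0.           1.        ]] -0.1632523178227615 (array([0.26758452, 0.02492014, 1.41189033]), array([ 0.19942296,  0.00614841, -0.97997235]))
side [[582.62585954   0.         329.98309858]
 [  0.         582.62585954 249.91399329]
 [  0.           0.           1.        ]] -0.10838571851380176 (array([ 0.06607889, -0.70808694,  0.69174419]), array([ 0.42820619,  0.70828376, -0.56174443]))
```

View pics/top0.png

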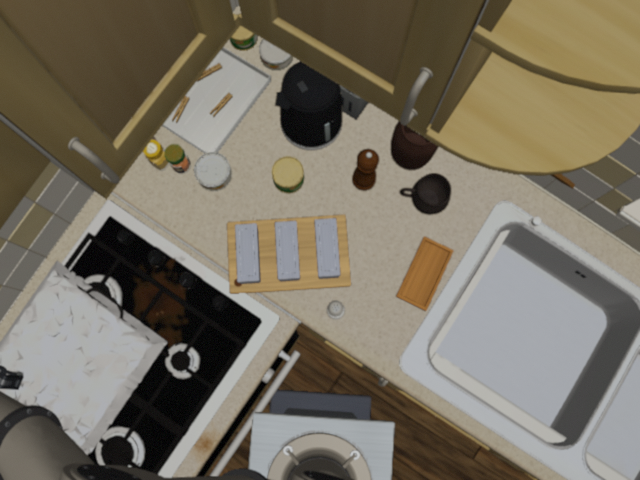

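View pics/side0.png

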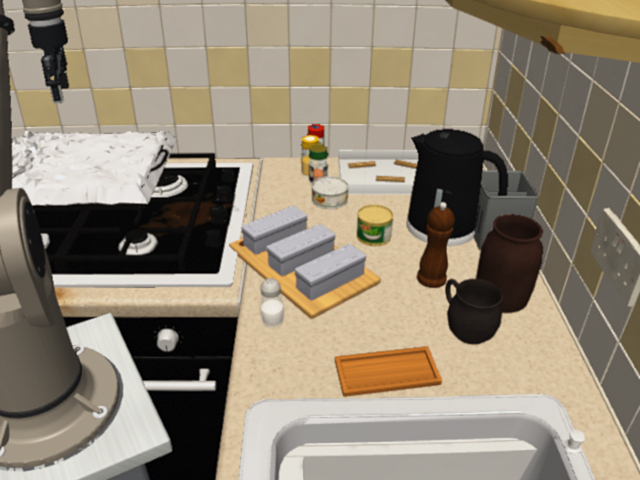

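The top view shows the tins at about (247,252), (288,250) and (327,248). The rest is at (425,272), rotated, and the salt is at (335,309). Next I'll enlarge that area.

```bash
python3 - <<'E'
from h import *
f=r.grab_frame("top"); save("crop1.png",f,(220,205,460,325),3.33); np.save("f.npy",f,allow_pickle=True)
E
```

```text
(no output)
```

View pics/crop1.png

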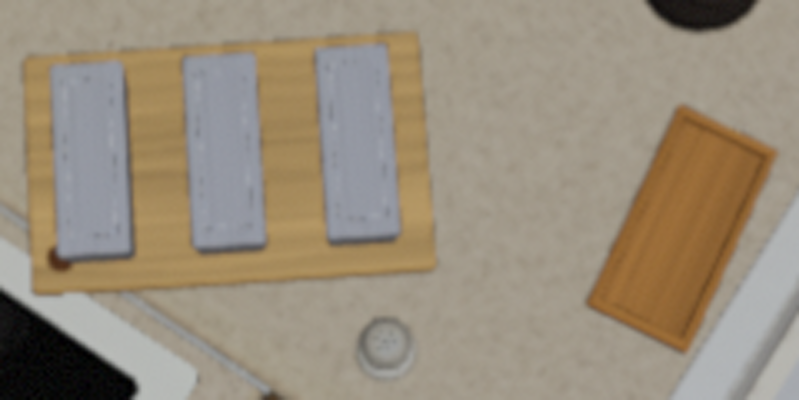

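The crop shows the tin lids, the board corners and the rest's rim corners clearly. I'll convert those pixels to positions.

```bash
python3 - <<'E'
from h import *
f=np.load("f.npy",allow_pickle=True).item()
Q={"A":([(52,66),(123,62),(133,257),(60,260)],.063),"B":([(184,57),(255,54),(265,246),(194,251)],.063),"C":([(317,46),(386,44),(399,237),(329,242)],.063),
"board":([(26,57),(417,33),(436,270),(34,294)],.015),"rest":([(683,106),(776,153),(684,351),(588,303)],.012),"salt":([(386,340)],.09)}
s=240*3.33/799*1.0
for n,(q,z) in Q.items():
    P=np.array([atz(f,220+(u+.5)/3.33-.5,205+(v+.5)/3.33-.5,z) for u,v in q])
    print(n,P.mean(0).round(4),P[:,:2].round(4).tolist())
    if len(q)==4:
        P=P[:,:2]; e=(P[0]+P[1]-P[2]-P[3])/2; g=(P[1]+P[2]-P[0]-P[3])/2
        print(' long',np.hypot(*e).round(4),np.degrees(np.arctan2(e[1],e[0])),'wide',np.hypot(*g).round(4),np.degrees(np.arctan2(g[1],g[0]))+90)
print(dep(f,288,250),dep(f,425,272))
R=cv2.Rodrigues(r.get_obs()["orientation"])[0];print(R.round(3))
E
```

```text
A [0.502  0.1938 0.063 ] [[0.5649, 0.2267], [0.5709, 0.1787], [0.4388, 0.1606], [0.4333, 0.2091]]
 long 0.1331 7.705353038885815 wide 0.0486 6.737825841035942
B [0.5143 0.1053 0.063 ] [[0.5771, 0.1376], [0.5824, 0.0898], [0.4522, 0.0735], [0.4456, 0.1204]]
 long 0.132 7.295713604811159 wide 0.0477 7.142463449484666
C [0.527  0.0165 0.063 ] [[0.5908, 0.0483], [0.5953, 0.0017], [0.4642, -0.015], [0.4577, 0.0312]]
 long 0.1332 7.265420107571724 wide 0.0467 6.76944775070001
board [0.5154 0.1052 0.015 ] [[0.5808, 0.2528], [0.6164, -0.0204], [0.45, -0.0432], [0.4145, 0.2315]]
 long 0.1678 7.559005309987332 wide 0.2763 7.404175184436568
rest [ 0.4913 -0.2133  0.012 ] [[0.5773, -0.2102], [0.5481, -0.2771], [0.4055, -0.2169], [0.4344, -0.1492]]
 long 0.1551 -22.99933015290883 wide 0.0733 -23.35212116344448
salt [ 0.3926 -0.0099  0.09  ] [[0.3926, -0.0099]]
[0.51447425 0.1031745  0.06327174] [ 0.49415272 -0.21427507  0.00780794]
[[-0.952  0.307 -0.   ]
 [ 0.307  0.952 -0.001]
 [-0.    -0.001 -1.   ]]
```

Emit:
{"api": "step_arm", "payload": {
  "moves": [
    [-35,-28,5,0,0,-0.04,85],
    [-70,-56,10,0,0,-0.1,85],
    [-105,-84,15,0,0,-0.16,85],
    [-140,-112,20,0,0,-0.22,80],
    [-175,-140,30,0,0,-0.28,75],
    [-210,-168,35,0,0,-0.34,70],
    [-245,-196,40,0,0,-0.4,70],
    [-280,-224,45,0,0,-0.442,70]
  ],
  "grip_force": 60
}}

```text
clock: 0.95
tcp_pos: [0.4055, 0.3416, 0.186]
orientation: [0.208, -3.135, 0.0]
contact_force: [1.1, 0.0, 0.2]
grip_width: 0.07
gripper_force: 0.0
```

```bash
cat >> h.py <<'E'
def go(x,y,z,yaw):
    "shift/turn in tool axes to reach tcp xyz, tool pointing down, tool x = -(cos yaw, sin yaw)"
    o=r.get_obs(); R=cv2.Rodrigues(o["orientation"])[0]; a=np.radians(yaw)
    T=np.array([[-np.cos(a),np.sin(a),0],[-np.sin(a),-np.cos(a),0],[0,0,-1.]]); T[:,1]=np.cross(T[:,2],T[:,0])
    d=R.T@(np.array([x,y,z])-o["tcp_pos"])
    print(o["clock"],o["tcp_pos"].round(4),"shift mm",(d*1000).round(1),"turn",cv2.Rodrigues(R.T@T)[0].ravel().round(3),"w",o["grip_width"].round(3),"F",o["contact_force"].round(2),"M",o["moment"].round(3))
E
python3 -c "
from h import *
go(.503,.194,.13,7.4)"
```

```text
Traceback (most recent call last):
  File "h.py", line 20, in go
    print(o["clock"],o["tcp_pos"].round(4),"shift mm",(d*1000).round(1),"turn",cv2.Rodrigues(R.T@T)[0].ravel().round(3),"w",o["grip_width"].round(3),"F",o["contact_force"].round(2),"M",o["moment"].round(3))
                                                                                                                            ^^^^^^^^^^^^^^^^^^^^^
AttributeError: 'float' object has no attribute 'round'
```

```bash
sed -i 's/o\["grip_width"\].round(3)/round(o["grip_width"],4)/' h.py
python3 -c "
from h import *
go(.503,.194,.13,7.4)"
```

```text
0.95 [0.4055 0.3416 0.186 ] shift mm [ -77.2 -159.2   56. ] turn [-0.    -0.     0.003] w 0.07 F [1.13 0.04 0.21] M [ 0.025 -0.085 -0.018]
```

Emit:
{"api": "step_arm", "payload": {
  "moves": [
    [-20,-40,14,0,0,0,70],
    [-40,-80,28,0,0,0,70],
    [-60,-120,42,0,0,0,70],
    [-72,-148,52,0,0,0,70],
    [-77,-160,56,0,0,0,70],
    [-77,-160,56,0,0,0,70]
  ]
}}

```text
clock: 1.55
tcp_pos: [0.5023, 0.1929, 0.1297]
orientation: [0.199, -3.134, 0.002]
contact_force: [-0.9, 1.0, 0.6]
grip_width: 0.0702
gripper_force: 0.0
```

```bash
python3 -c "
from h import *
go(.503,.194,.027,7.4)
f=r.grab_frame('side');save('s1.png',f,(180,150,420,330),3.3)"
```

```text
1.55 [0.5023 0.1929 0.1297] shift mm [ -1.    1.2 102.7] turn [-0.001 -0.001 -0.002] w 0.0702 F [-0.93  0.98  0.63] M [ 0.003  0.01  -0.022]
```

View pics/s1.png

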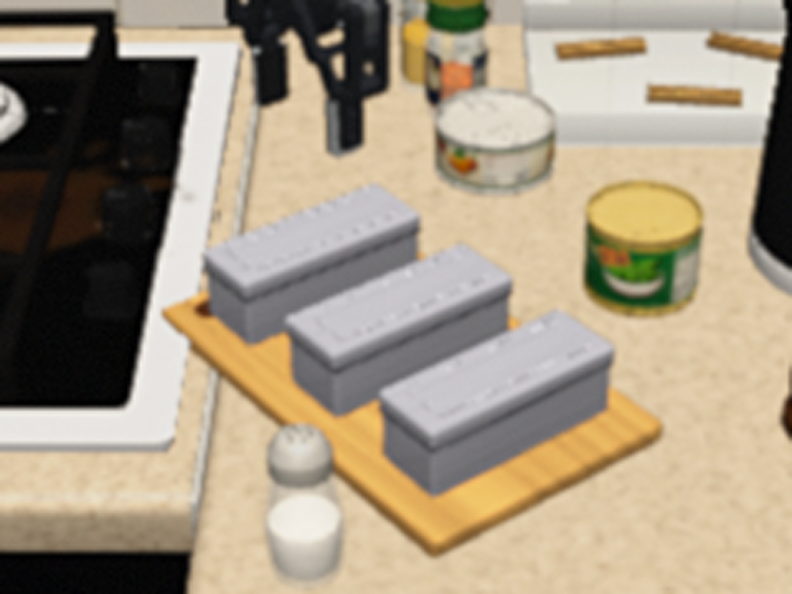

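The gripper hangs aligned over tin A, fingers around (265,100) and (345,150) in the crop, and everything else is undisturbed. I'll go down and grip.

Emit:
{"api": "step_arm", "payload": {
  "moves": [
    [0,0,35,0,0,0,70],
    [0,0,65,0,0,0,70],
    [0,0,85,0,0,0,70],
    [0,0,97,0,0,0,70],
    [0,0,103,0,0,0,70],
    [0,0,103,0,0,0,60],
    [0,0,103,0,0,0,52],
    [0,0,103,0,0,0,46]
  ],
  "grip_force": 60
}}

```text
clock: 2.4
tcp_pos: [0.5027, 0.1954, 0.0285]
orientation: [-0.204, 3.133, 0.002]
contact_force: [-1.3, -0.2, 2.6]
grip_width: 0.0473
gripper_force: 62.3
```

Emit:
{"api": "step_arm", "payload": {
  "moves": [
    [0,0,0,0,0,0,40],
    [0,0,0,0,0,0,40],
    [0,0,0,0,0,0,40]
  ]
}}

```text
clock: 2.7
tcp_pos: [0.5027, 0.1954, 0.0285]
orientation: [-0.204, 3.133, 0.002]
contact_force: [-1.5, 0.4, 6.3]
grip_width: 0.0471
gripper_force: 62.8
```

```bash
python3 -c "
from h import *
go(.503,.194,.027,7.4)"
```

```text
2.7 [0.5027 0.1954 0.0285] shift mm [-0.1 -1.5  1.5] turn [0.001 0.002 0.001] w 0.0471 F [-1.53  0.44  6.34] M [0.057 0.278 0.035]
```

Emit:
{"api": "step_arm", "payload": {
  "moves": [
    [0,0,-3,0,0,0,40],
    [0,0,-8,0,0,0,40],
    [0,0,-16,0,0,0,40],
    [0,0,-26,0,0,0,40],
    [0,0,-36,0,0,0,40],
    [0,0,-44,0,0,0,40],
    [0,0,-49,0,0,0,40],
    [0,0,-50,0,0,0,40]
  ]
}}

```text
clock: 3.5
tcp_pos: [0.5024, 0.1949, 0.0782]
orientation: [-0.204, 3.134, 0.001]
contact_force: [-0.6, 0.7, -4.0]
grip_width: 0.0474
gripper_force: 62.1
```

```bash
python3 -c "
from h import *
go(.503,.194,.077,7.4)"
```

```text
3.5 [0.5024 0.1949 0.0782] shift mm [-0.5 -1.   1.2] turn [0.001 0.001 0.001] w 0.0474 F [-0.56  0.7  -4.02] M [-0.017  0.02  -0.016]
```

Emit:
{"api": "step_arm", "payload": {
  "moves": [
    [0,0,0,0,0.05,0,40],
    [0,0,0,0,0.1,0,40],
    [0,0,0,0,0.15,0,40],
    [0,0,0,0,0.2,0,40],
    [0,0,0,0,0.22,0,40],
    [0,0,0,0,0.22,0,40],
    [0,0,0,0,0.22,0,40],
    [0,0,0,0,0.22,0,40]
  ]
}}

```text
clock: 4.3
tcp_pos: [0.5014, 0.1947, 0.0773]
orientation: [0.19, -2.916, 0.021]
contact_force: [-0.1, 0.5, -4.1]
grip_width: 0.0474
gripper_force: 63.5
```

Emit:
{"api": "step_arm", "payload": {
  "moves": [
    [0,0,0,0,0,0,40],
    [0,0,0,0,0,0,40],
    [0,0,0,0,0,0,40]
  ]
}}

```text
clock: 4.6
tcp_pos: [0.5019, 0.1947, 0.0774]
orientation: [0.19, -2.916, 0.021]
contact_force: [0.7, -0.5, -3.3]
grip_width: 0.0472
gripper_force: 63.5
```

```bash
python3 -c "
from h import *
go(.503,.194,.077,7.4)"
```

```text
4.6 [0.5019 0.1947 0.0774] shift mm [-1.1 -0.9  0.2] turn [-0.    -0.22   0.001] w 0.0472 F [ 0.75 -0.46 -3.33] M [ 0.08  -0.322  0.009]
```

Emit:
{"api": "step_arm", "payload": {
  "moves": [
    [0,0,0,0,-0.07,0,40],
    [0,0,0,0,-0.15,0,40],
    [0,0,0,0,-0.23,0,40],
    [0,0,0,0,-0.32,0,40],
    [0,0,0,0,-0.4,0,40],
    [0,0,0,0,-0.44,0,40],
    [0,0,0,0,-0.44,0,40],
    [0,0,0,0,-0.44,0,40]
  ]
}}

```text
clock: 5.4
tcp_pos: [0.5021, 0.195, 0.0776]
orientation: [-0.191, 2.916, 0.021]
contact_force: [0.1, 0.1, -3.1]
grip_width: 0.0471
gripper_force: 63.6
```

Emit:
{"api": "step_arm", "payload": {
  "moves": [
    [0,0,0,0,0,0,40],
    [0,0,0,0,0,0,40],
    [0,0,0,0,0,0,40]
  ]
}}

```text
clock: 5.7
tcp_pos: [0.5026, 0.1947, 0.0774]
orientation: [-0.189, 2.916, 0.021]
contact_force: [-0.1, -0.2, -3.0]
grip_width: 0.0473
gripper_force: 65.1
```

```bash
python3 -c "
from h import *
go(.503,.194,.077,7.4)"
```

```text
5.7 [0.5026 0.1947 0.0774] shift mm [-0.2 -0.7  0.4] turn [0.   0.22 0.  ] w 0.0473 F [-0.06 -0.18 -2.96] M [-0.019  0.322 -0.016]
```

Emit:
{"api": "step_arm", "payload": {
  "moves": [
    [0,0,0,0,0.03,0,40],
    [0,0,0,0,0.08,0,40],
    [0,0,0,0,0.13,0,40],
    [0,0,0,0,0.18,0,40],
    [0,0,0,0,0.21,0,40],
    [0,0,0,0,0.22,0,40],
    [0,0,0,0,0.22,0,40],
    [0,0,0,0,0.22,0,40]
  ]
}}

```text
clock: 6.5
tcp_pos: [0.5017, 0.1946, 0.0771]
orientation: [-0.204, 3.135, -0.0]
contact_force: [0.5, -0.8, -3.4]
grip_width: 0.0473
gripper_force: 65.1
```

```bash
python3 -c "
from h import *
go(.503,.194,.077,7.4)
for i in range(3): r.grab_frame('side'); go(.503,.194,.077,7.4)"
```

```text
6.5 [0.5017 0.1946 0.0771] shift mm [-1.2 -0.8  0.1] turn [-0.     0.     0.001] w 0.0473 F [ 0.46 -0.84 -3.4 ] M [ 0.    -0.087 -0.028]
6.55 [0.5015 0.1946 0.0772] shift mm [-1.4 -0.8  0.2] turn [-0.    -0.     0.001] w 0.0473 F [-0.21 -0.27 -3.64] M [-0.005 -0.083  0.008]
6.6 [0.5015 0.1947 0.0772] shift mm [-1.4 -0.9  0.2] turn [-0.    -0.     0.001] w 0.047 F [-0.28 -0.3  -4.05] M [-0.028 -0.085  0.023]
6.65 [0.5016 0.1947 0.0773] shift mm [-1.3 -0.9  0.3] turn [-0.    -0.     0.001] w 0.0471 F [-0.11 -0.06 -3.66] M [ 0.012 -0.059  0.023]
```

Emit:
{"api": "step_arm", "payload": {
  "moves": [
    [0,0,0,0,0.06,0,40],
    [0,0,0,0,0.12,0,40],
    [0,0,0,0,0.18,0,40],
    [0,0,0,0,0.22,0,40],
    [0,0,0,0,0.22,0,40],
    [0,0,0,0,0.22,0,40],
    [0,0,0,0,0.22,0,40],
    [0,0,0,0,0.22,0,40]
  ]
}}

```text
clock: 7.45
tcp_pos: [0.5014, 0.1948, 0.0774]
orientation: [0.191, -2.916, 0.021]
contact_force: [-0.7, 0.5, -3.9]
grip_width: 0.0471
gripper_force: 65.7
```

Emit:
{"api": "step_arm", "payload": {
  "moves": [
    [0,0,0,0,-0.03,0,40],
    [0,0,0,0,-0.08,0,40],
    [0,0,0,0,-0.13,0,40],
    [0,0,0,0,-0.18,0,40],
    [0,0,0,0,-0.21,0,40],
    [0,0,0,0,-0.22,0,40],
    [0,0,0,0,-0.22,0,40],
    [0,0,0,0,-0.22,0,40]
  ]
}}

```text
clock: 8.25
tcp_pos: [0.5021, 0.1948, 0.0774]
orientation: [0.204, -3.135, -0.0]
contact_force: [0.3, 0.5, -3.7]
grip_width: 0.0476
gripper_force: 65.8
```

```bash
python3 -c "
from h import *
go(.503,.194,.032,7.4)
for i in range(3): r.grab_frame('side'); go(.503,.194,.03,7.4)
go(.4913,-.2133,.1,-23.1)
print(r.get_obs()['joints'])"
```

```text
8.25 [0.5021 0.1948 0.0774] shift mm [-0.8 -0.9 45.4] turn [ 0.    -0.     0.001] w 0.0476 F [ 0.33  0.47 -3.67] M [-0.054  0.078  0.015]
8.3 [0.5023 0.1948 0.0774] shift mm [-0.6 -0.9 47.4] turn [ 0.    -0.     0.001] w 0.0469 F [-0.53 -0.53 -3.26] M [-0.048  0.078  0.004]
8.35 [0.5023 0.1948 0.0773] shift mm [-0.6 -0.8 47.3] turn [ 0.    -0.     0.001] w 0.0472 F [ 0.05  0.81 -3.76] M [-0.021  0.132  0.042]
8.4 [0.5023 0.1947 0.0773] shift mm [-0.6 -0.8 47.3] turn [ 0.    -0.     0.001] w 0.0471 F [-0.02 -0.09 -3.2 ] M [-0.037  0.071  0.037]
8.4 [0.5023 0.1947 0.0773] shift mm [  63.7 -403.1  -22.7] turn [-0.    -0.     0.533] w 0.0471 F [-0.02 -0.09 -3.2 ] M [-0.037  0.071  0.037]
[-0.54972039  0.45894883  0.0803232   2.01227203 -0.05718567  0.67255774
  1.26773006]
```

Level readings of −0.085 and +0.08 N m after opposite tilts, against 0.02 before, show that tin A holds the ball. I'll carry it high over the other tins to the rest.

Emit:
{"api": "step_arm", "payload": {
  "moves": [
    [0,0,-5,0,0,0,40],
    [0,0,-15,0,0,0,40],
    [0,0,-30,0,0,0,40],
    [0,0,-45,0,0,0,40],
    [0,0,-58,0,0,0,40],
    [0,-3,-66,0,0,0,40],
    [1,-9,-69,0,0,0.01,40],
    [3,-19,-70,0,0,0.02,40]
  ]
}}

```text
clock: 9.2
tcp_pos: [0.5014, 0.1753, 0.1476]
orientation: [-0.173, 3.136, 0.001]
contact_force: [-0.5, 0.1, -4.4]
grip_width: 0.0472
gripper_force: 65.8
```

Emit:
{"api": "step_arm", "payload": {
  "moves": [
    [3,-17,0,0,0,0.03,40],
    [6,-37,0,0,0,0.055,40],
    [9,-57,0,0,0,0.08,40],
    [12,-77,0,0,0,0.11,40],
    [15,-97,0,0,0,0.135,40],
    [18,-117,0,0,0,0.16,40],
    [21,-137,0,0,0,0.19,40],
    [24,-157,0,0,0,0.215,40]
  ]
}}

```text
clock: 10.0
tcp_pos: [0.4948, 0.0151, 0.1473]
orientation: [0.168, 3.137, 0.0]
contact_force: [0.6, -0.5, -4.2]
grip_width: 0.047
gripper_force: 65.8
```

```bash
python3 -c "
from h import *
go(.4913,-.2133,.147,-23.1)
print(r.get_obs()['joints'])"
```

```text
10.0 [0.4948 0.0151 0.1473] shift mm [ -20.9 -227.5    0.3] turn [0.    0.    0.296] w 0.047 F [ 0.55 -0.54 -4.16] M [ 0.002  0.061 -0.008]
[-0.33085338  0.29083597  0.20621268  2.07136092 -0.08303731  0.78677998
  1.38927044]
```

Emit:
{"api": "step_arm", "payload": {
  "moves": [
    [-2,-20,0,0,0,0.025,40],
    [-4,-40,0,0,0,0.05,40],
    [-6,-60,0,0,0,0.08,40],
    [-8,-80,0,0,0,0.105,40],
    [-10,-100,0,0,0,0.13,40],
    [-12,-120,0,0,0,0.16,40],
    [-14,-140,0,0,0,0.185,40],
    [-15,-160,0,0,0,0.21,40]
  ]
}}

```text
clock: 10.8
tcp_pos: [0.4931, -0.1456, 0.1473]
orientation: [0.496, 3.102, -0.0]
contact_force: [-0.4, 0.4, -3.7]
grip_width: 0.0472
gripper_force: 65.8
```

Emit:
{"api": "step_arm", "payload": {
  "moves": [
    [-10,-17,4,0,0,0.02,40],
    [-13,-34,12,0,0,0.045,40],
    [-15,-49,25,0,0,0.065,40],
    [-17,-60,40,0,0,0.08,40],
    [-18,-65,55,0,0,0.085,40],
    [-18,-66,66,0,0,0.086,40],
    [-18,-66,72,0,0,0.086,40],
    [-18,-66,74,0,0,0.086,40]
  ]
}}

```text
clock: 11.6
tcp_pos: [0.4895, -0.2112, 0.0723]
orientation: [-0.623, -3.078, -0.001]
contact_force: [-0.3, 0.7, -4.1]
grip_width: 0.0471
gripper_force: 65.8
```

```bash
python3 -c "
from h import *
f=r.grab_frame('side');save('s2.png',f,(300,280,480,415),4)
f=r.grab_frame('top');save('t2.png',f,(360,210,480,330),5)
go(.4913,-.2133,.035,-23.1)
print(r.get_obs()['joints'])"
```

```text
11.7 [ 0.49   -0.2115  0.0731] shift mm [-1.9 -1.1 38.1] turn [ 0.    -0.     0.004] w 0.0471 F [-0.1   0.18 -3.26] M [0.04  0.102 0.034]
[ 0.05028353  0.4743715   0.3031598   2.03774314 -0.22460027  0.66065389
  1.6713064 ]
```

View pics/s2.png

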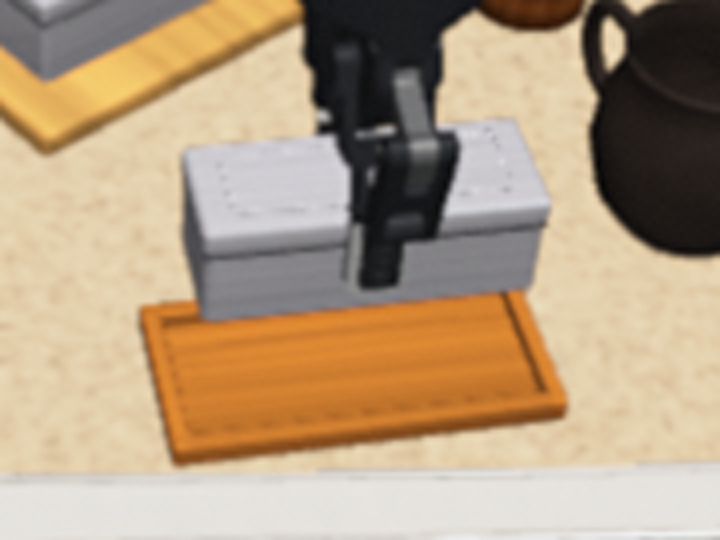

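View pics/t2.png

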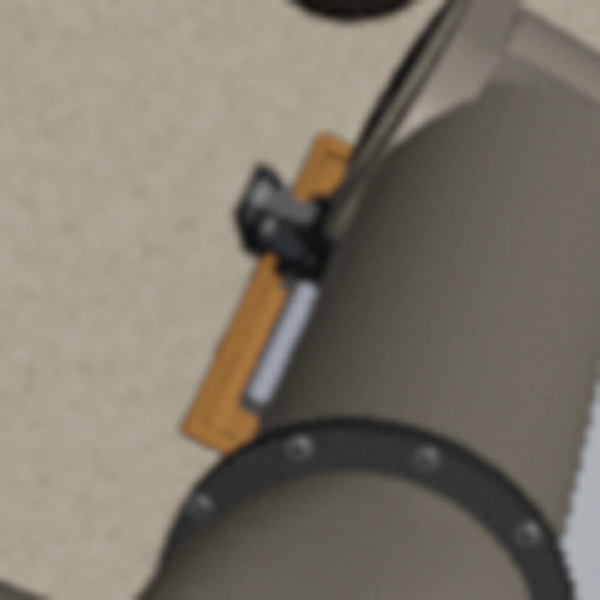

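The side view shows the tin over the rest, with its bottom front edge from (203,320) to (532,288). The rest's rim corners are (142,308), (520,292), (566,410) and (180,463). I'll check the offset from these.

```bash
python3 -c "
from h import *
f=r.grab_frame('side')
P=lambda u,v,z: atz(f,300+(u+.5)/4-.5,280+(v+.5)/4-.5,z)[:2]
rc=np.array([P(142,308,.012),P(520,292,.012),P(566,410,.012),P(180,463,.012)])
print('rest',rc.mean(0),rc.round(4).tolist()); e=rc[1]+rc[2]-rc[0]-rc[3]; print(np.degrees(np.arctan2(e[1],e[0])))
a,b=P(203,320,.0596),P(532,288,.0596); d=b-a; print('tin',a,b,np.hypot(*d),np.degrees(np.arctan2(d[1],d[0])))
u=d/np.hypot(*d); n=np.array([-u[1],u[0]]); print('centre',(a+b)/2+n*.024)
go(.4913,-.2133,.035,-23.1)
"
```

```text
rest [ 0.48721151 -0.2207099 ] [[0.4328, -0.1506], [0.5699, -0.2231], [0.5441, -0.2825], [0.4019, -0.2266]]
-24.679427263382546
tin [ 0.42337493 -0.20667189] [ 0.53994784 -0.25783633] 0.1273068843265222 -23.696915863276494
centre [ 0.49130695 -0.21027769]
11.75 [ 0.4902 -0.2117  0.0735] shift mm [-1.6 -1.  38.5] turn [0.    0.    0.003] w 0.0472 F [-0.2  -0.32 -3.9 ] M [ 0.047  0.099 -0.006]
```

```bash
python3 -c "
from h import *
f=np.load('f.npy',allow_pickle=True).item()
h=cv2.cvtColor(f['image'],cv2.COLOR_RGB2HSV)
print(h[272,425],h[240,265])
m=np.zeros((480,640),bool); m[225:320,390:460]=True
m&=(h[...,1]>130)&(h[...,2]>70)
v,u=np.nonzero(m); print(len(u))
n,l,st,_=cv2.connectedComponentsWithStats(m.astype(np.uint8)); k=1+st[1:,4].argmax(); v,u=np.nonzero(l==k)
Q=np.array([atz(f,a,b,.012)[:2] for a,b in zip(u,v)])*1000
print(cv2.minAreaRect(Q.astype(np.float32)), Q.mean(0))
g=r.grab_frame('side')
i=(g['image']).copy()
R=cv2.Rodrigues(np.array(g['rvec']))[0]
def pr(p): return cv2.projectPoints(np.array(p,float).reshape(-1,1,3),g['rvec'],g['tvec'],g['mtx'],np.array([g['k1'],0,0,0,0.]))[0].reshape(-1,2)
a=np.radians(-23.1);ux=np.array([np.cos(a),np.sin(a)]);uy=np.array([-np.sin(a),np.cos(a)])
i=cv2.resize(i[280:415,300:480],None,fx=4.4,fy=4.4,interpolation=cv2.INTER_CUBIC)
for (c,L,W,z,col) in (((.4913,-.2133),.158,.078,.012,(0,0,255)),((.4902,-.2117),.130,.048,.0596,(0,255,0))):
    p=[[*(np.array(c)+sx*L/2*ux+sy*W/2*uy),z] for sx,sy in((1,1),(1,-1),(-1,-1),(-1,1))]
    q=((pr(p)-[300,280]+.5)*4.4).astype(np.int32); cv2.polylines(i,[q],True,col,1)
cv2.imwrite('pics/ov.png',i[:,:,::-1])
"
```

```text
[ 16 160 151] [ 19 117 161]
2122
((491.44110107421875, -212.80706787109375), (74.40853881835938, 155.61123657226562), 67.65869903564453) [ 490.53039744 -212.42138541]
```

View pics/ov.png

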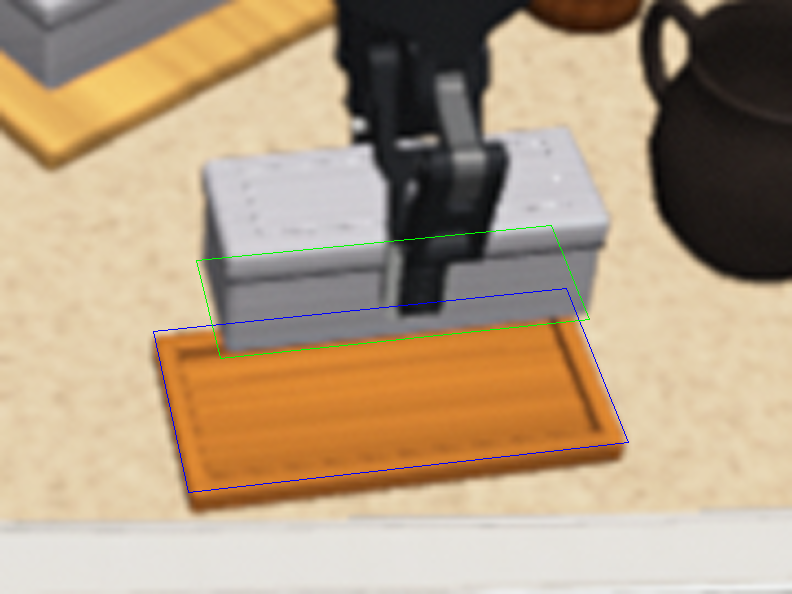

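The overlays match to within about 2 mm, so I'll nudge slightly and lower gently.

Emit:
{"api": "step_arm", "payload": {
  "moves": [
    [-1,-1.5,8,0,0,0.003,40],
    [-1,-1.5,18,0,0,0.003,40],
    [-1,-1.5,28,0,0,0.003,40],
    [-1,-1.5,37,0,0,0.003,40],
    [-1,-1.5,44,0,0,0.003,40],
    [-1,-1.5,49,0,0,0.003,40],
    [-1,-1.5,51,0,0,0.003,40],
    [-1,-1.5,52,0,0,0.003,40]
  ]
}}

```text
clock: 12.6
tcp_pos: [0.4901, -0.2141, 0.0211]
orientation: [-0.63, -3.078, 0.0]
contact_force: [-0.8, -0.2, -4.0]
grip_width: 0.0474
gripper_force: 65.9
```

Emit:
{"api": "step_arm", "payload": {
  "moves": [
    [0,0,0.5,0,0,0,40],
    [0,0,1,0,0,0,40],
    [0,0,1.5,0,0,0,40],
    [0,0,2,0,0,0,40],
    [0,0,2,0,0,0,40]
  ]
}}

```text
clock: 13.1
tcp_pos: [0.4901, -0.214, 0.0194]
orientation: [0.63, 3.078, 0.0]
contact_force: [-0.0, 0.8, -4.2]
grip_width: 0.0473
gripper_force: 65.9
```

```bash
python3 -c "
from h import *
go(.4905,-.2135,.0185,-23.1)"
```

```text
13.1 [ 0.4901 -0.214   0.0194] shift mm [-0.2  0.6  0.9] turn [ 0.     0.    -0.001] w 0.0473 F [-0.05  0.78 -4.2 ] M [0.037 0.09  0.01 ]
```

Emit:
{"api": "step_arm", "payload": {
  "moves": [
    [0,0,0.3,0,0,0,40],
    [0,0,0.6,0,0,0,40],
    [0,0,0.9,0,0,0,40],
    [0,0,1.2,0,0,0,40],
    [0,0,1.2,0,0,0,40]
  ]
}}

```text
clock: 13.6
tcp_pos: [0.49, -0.2139, 0.0185]
orientation: [0.63, 3.078, 0.001]
contact_force: [-2.5, 2.4, 5.0]
grip_width: 0.0471
gripper_force: 67.0
```

Contact came at the height expected for the rest's floor. I'll release gradually.

Emit:
{"api": "step_arm", "payload": {
  "moves": [
    [0,0,0,0,0,0,46],
    [0,0,0,0,0,0,49],
    [0,0,0,0,0,0,53],
    [0,0,0,0,0,0,58],
    [0,0,0,0,0,0,62],
    [0,0,0,0,0,0,62]
  ],
  "grip_force": 20
}}

```text
clock: 14.2
tcp_pos: [0.4901, -0.214, 0.0181]
orientation: [0.63, 3.078, -0.0]
contact_force: [0.7, 0.0, 0.1]
grip_width: 0.0617
gripper_force: 0.0
```

Emit:
{"api": "step_arm", "payload": {
  "moves": [
    [0,0,-5,0,0,0,62],
    [0,0,-15,0,0,0,62],
    [0,0,-35,0,0,0,62],
    [0,0,-65,0,0,0,62],
    [0,0,-100,0,0,0,62],
    [0,0,-130,0,0,0,62],
    [0,0,-150,0,0,0,62],
    [0,0,-150,0,0,0,62]
  ]
}}

```text
clock: 15.0
tcp_pos: [0.4919, -0.2149, 0.1718]
orientation: [0.629, 3.071, -0.0]
contact_force: [-0.7, -0.6, -0.1]
grip_width: 0.0619
gripper_force: 0.0
```

```bash
python3 -c "
from h import *
go(.4913,-.2133,.15,-23.1)
f=r.grab_frame('side');save('s3.png',f,(200,180,520,420),2.5)"
```

```text
15.0 [ 0.4919 -0.2149  0.1718] shift mm [ 1.3  1.1 21.8] turn [ 0.001  0.006 -0.001] w 0.0619 F [-0.69 -0.64 -0.06] M [-0.011 -0.068 -0.01 ]
```

View pics/s3.png

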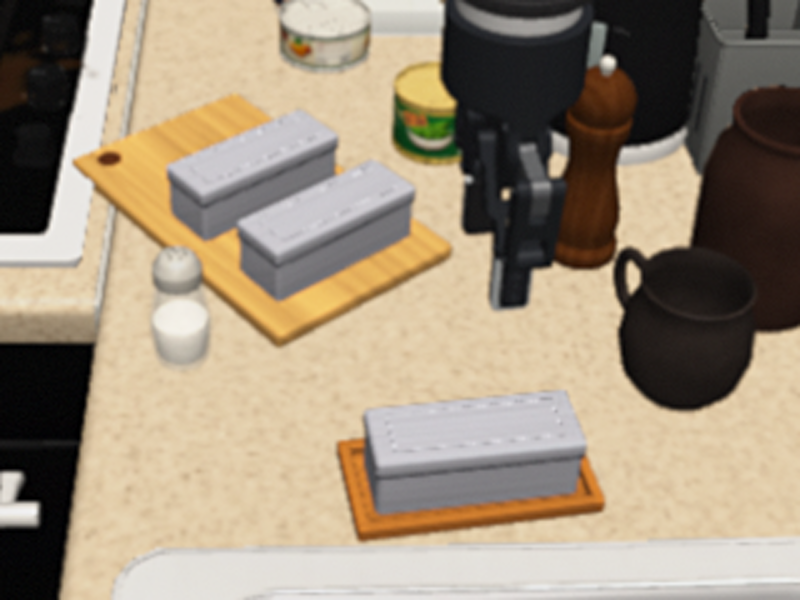

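The tin lies flat inside the rest at about (475,450), lid up. The other two tins and the bystanders stand as before, and the gripper is clear of everything.

```bash
python3 -c "
from bench import r
print(r.hand_in())"
```

```text
the job is handed in; nothing more can be done
None
```

The tin with the ball was the leftmost one on the board as the top camera sees it. It now lies flat in the rest, lid up, and I never moved the other two, since its balance shifted by about 0.08 N m each way when rocked; the job is handed in at about 15 s.

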